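# Hold the locker lid open for its gas strut

## Robot

A 6-joint arm with a two-finger parallel gripper is mounted at the origin on the work surface. World frame = base frame: x ahead of the robot, y to its left, z up, the work surface at z = 0. Lengths are in m, angles in rad, forces in N, time in s.
With the tool pointing down it reaches from about 0.275 to 0.975 m from the base axis. Payload 8.4 kg.
Tool frame: the origin (TCP) lies between the finger pads; the fingertips stand 25 mm ahead of it and the grasp point (between the pads) lies 6 mm ahead of it (robot.nose_length is the distance from the TCP to the fingertips, in m); z points along the fingers, y is the line along which they close (so a half turn about z gives the same grasp; the last joint's range is limited). The gripper opens to 92 mm and grips with 3 to 60 N. Pads are 20 mm wide; open, the fingers measure 128 mm over their backs; the gripper's body (75 mm by 189 mm) begins 69 mm behind the grasp point.
Start: joints at [-0.002, 0.353, 1.633, -0, 1.155, -0.002], TCP at [0.625, -0, 0.24] pointing down, gripper open.
Joint ranges: [-2.63, 2.63], [-0.92, 2.1], [0.06, 2.66], [-1.3, 4.44], [0, 2.69], [-3.02, 3.02]. Speed limits (rad/s): [2.22, 2.22, 2.79, 3.14, 3.14, 3.14].

## Interface

Orientations are given as a rotation vector (axis times angle).
In Python, from workcell import robot gives the robot as it stands.
- The arm moves only by the tool apply_moves, never from a script. Its argument "targets" is one flat list of numbers, 6 for each row, row after row: the shift along the tool's x, y, z in cm, then the turn, a rotation vector about the tool's x, y, z in degrees. In form: [dx, dy, dz, ax, ay, az, dx, dy, dz, ax, ay, az, ...]. A call has 1 to 12 rows; each row is the pose to reach, as a shift and turn from the pose commanded when the call began, along the tool's axes at that moment; what a row does not reach only later rows make up. A row lasts 1/12 s, in which the tool goes at most 41.7 mm and 7.16 degrees, less where a joint would pass 70% of its speed; a pose out of reach is approached as far as the arm can. A call with a gripper value outside its range is refused whole. "jaw" is the opening, from 0 (shut) to 1 (fully open), set as the call begins (left out, the last holds). The fingers move at their own pace and stop on an object; "squeeze" is the grip in N (left out, the last holds). Time passes only in rows, so rows that repeat a pose let the fingers close. It gives the time, the measured TCP pose, the force, the opening and the grip force at its end, in the units of the state.
- robot.get_obs(): the state, without advancing time (a new reading comes with each control period).
- robot.grab_frame(name): name is "scene" or "side" or "wrist"; returns a dict with "color" (420x560x3 uint8, red, green, blue), "fx", "fy", "cx", "cy" (pixels), "extrinsics" (4x4, takes a point from world to camera coordinates). Camera axes: x right, y down, z forward; pixel columns grow to the right and rows downward; lengths in m; the calibration is good to about 2 mm. A picture is of the moment at which its call begins. There is no depth.
- robot.close_job(): hands the job in; it is judged then, once.
The state is a dict: "time_s": time; "qpos": joint angles; "dq": joint speeds; "joint_torque": joint torques, N m; "position": TCP position; "tcp_rot": TCP orientation; "contact_force": force on the tool from outside, world axes, zero at the start; "ft_torque": the same for the moment, N m; "grip_width": finger opening in m; "finger_force": force on a finger pad.
Only numpy, scipy, OpenCV 4.12 (cv2) and the standard library are available. Lean on these libraries where they do the work, as an engineer would, in place of code of your own. Each camera call takes 0.05 s, during which the arm holds its last target. There are 200 camera calls.

## Task

Undo the T-handle latch on the aluminium boat locker with a quarter turn anticlockwise (seen from above), raise the lid and hold it open at 60 degrees from shut, so that the fitter can offer up the gas strut. The lid falls shut by itself, so finish with the gripper still holding it there, with nothing else propping it, and leave the loose things on the bench alone.

Things in the scene. Friction and masses are not known exactly. Their poses are not given: they have to be found in the camera images.
- locker: Bare-aluminium welded box fixed to the bench: 250 mm deep (its x), 360 mm wide (its y), 120 mm high to its rim, 125 mm with the shut lid; low fixing lugs stick out 19 mm at the foot of both ends. Origin: centre of its underside, on the bench. x axis: from the latch side (towards the robot) to the hinge side, turned up to 0.35 rad either way; z up.
- hinge (a point): Middle of the lid's hinge axis, along the locker's upper rear edge. It lies at (129, 0, 122) mm in the locker's frame; the hinge axis runs along the locker's y. Fixed.
- lid: Flat bare-aluminium lid, 261 mm (hinge axis to free front edge) by 370 mm by 3 mm, with an 18 mm skirt turned down at front and both ends. It carries the latch; 0.65 to 1.05 kg with it. Origin: middle of the hinge axis; shut, its axes are those of the locker; the lid reaches along its own -x and its top lies 3 mm above the hinge axis. The hinge is nearly free of friction: let go, it falls shut.
- lid_angle (a joint): Opening angle of the lid, rad: 0 shut, growing as the front edge rises, 1.047 at 60 degrees, stop at 1.85. While the latch is done up it cannot rise by more than about 0.015.
- lid_front (a point): Middle of the lid's free front edge, on its top: (-261, 0, 3) mm in the lid's frame.
- latch (a joint): Turn of the T-handle, rad: about 0 to 0.25 done up (black bar about parallel to the lid's front edge), growing anticlockwise seen from above, stop at 1.571 (bar pointing from front to rear). The steel tongue under the lid clears the locker's rim at about 1.15. Friction 0.12 N m; it stays where it is left.
- grip (a point): Middle of the black grip bar of the T-handle: bar 68 mm long, 13 mm wide, 16 mm high, on a 14 mm round steel shank at its middle. The bar's underside stands 29 mm above the lid, its middle 37 mm. The shank is square to the lid, at (-211, 0) mm in the lid's frame. The point's y axis runs along the bar, its z axis along the shank, out of the lid.
- strut: Bystander: black and steel gas strut lying on the bench to one side of the locker, 268 mm long, 18 mm thick. Origin under its middle.
- tape: Bystander: yellow tape measure, 75 by 40 by 50 mm, standing on the bench beside the locker. Origin under its middle.
- angle: Bystander: offcut of aluminium angle, 160 mm long, 40 by 40 mm, lying on the bench beside the locker. Origin under its middle.
- spray: Bystander: spray can, 54 mm diameter, 150 mm high, standing on the bench beside the locker. Origin under its middle.

How it is judged:
By the outcome, as a careful person would: the job done as asked, in the order asked, and still so for the second after the job is handed in, while the arm keeps its last pose, push and grip.
It also fails if it takes over 42 s, if anything falls off the work surface, if the arm or the gripper's body presses on something with over 40 N, if the wrist force passes 120 N, or if a joint passes its speed limit or range.

## Working session

There is one attempt and no reset: what is moved stays moved. The work goes in short steps, Python scripts to look and compute and a tool call to move; the robot and the scene stay as the last step left them, time stands still between calls to the robot, and variables do not carry over. Pictures are saved under pics/ and viewed, at most 10 in all, crops included, and the job is handed in when it is done.

Besides the shell and the picture viewer there is one more tool, called after "Emit:" by a JSON object that holds its "op" and its "data", one argument or row to a line. apply_moves: Moves the arm, as the interface text tells. Its arguments: {"type":"object","properties":{"targets":{"type":"array","items":{"type":"number"}},"jaw":{"type":"number"},"squeeze":{"type":"number"}},"required":["targets"]}

```bash
mkdir -p pics; ls
python3 - <<'E'
from workcell import robot
import cv2,numpy as np
o=robot.get_obs();print(o)
for n in("scene","side"):
    f=robot.grab_frame(n);cv2.imwrite(f"pics/{n}0.png",f["color"][:,:,::-1])
    print(n,f["fx"],f["cx"],f["cy"],np.round(f["extrinsics"],3).tolist())
E
```

```text
pics
{'time_s': 0.0, 'qpos': array([-2.39763873e-03,  3.53629443e-01,  1.63413268e+00, -1.33689816e-05,
        1.15515400e+00, -2.38504509e-03]), 'dq': array([ 0.00038656, -0.00293161, -0.0005443 ,  0.00144955, -0.00163115,
       -0.00109234]), 'joint_torque': array([-2.43486713e-03, -5.93846583e+01, -3.34216332e+01,  6.94100303e-02,
        2.34022352e-02, -1.15005114e-04]), 'position': array([ 6.24552609e-01, -1.54002071e-06,  2.38875958e-01]), 'tcp_rot': array([-2.22079199e+00, -2.22077603e+00,  1.47965423e-03]), 'contact_force': array([ 0.28879012, -0.71565289,  0.03869157]), 'ft_torque': array([ 0.01160259, -0.03634856,  0.05176986]), 'finger_force': 0.0, 'grip_width': 0.09184366141660179}
scene 424.7988196113673 282.49939191282374 206.50962798249816 [[-0.78, 0.625, -0.007, 0.403], [0.524, 0.648, -0.552, -0.281], [-0.341, -0.434, -0.834, 1.701], [0.0, 0.0, 0.0, 1.0]]
side 481.85040652899875 278.74869449601056 203.67536788129374 [[-0.977, -0.212, 0.017, 0.578], [-0.155, 0.655, -0.739, 0.135], [0.146, -0.725, -0.673, 1.476], [0.0, 0.0, 0.0, 1.0]]
```

View pics/scene0.png

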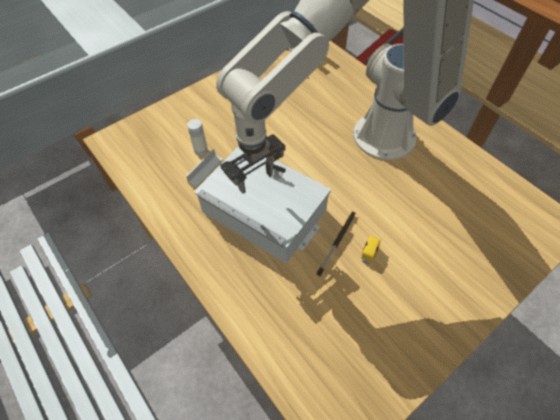

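View pics/side0.png

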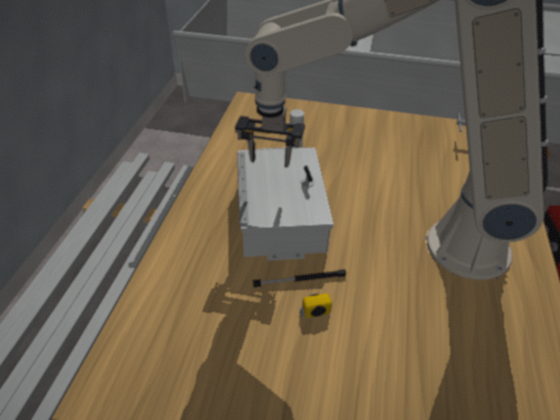

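The side view shows the locker with its lid at about (240–328, 150–250) and the black T-bar near (308,174). The strut (300,278) and tape (317,305) are on the +y side, and the can (297,117) is on the far side. I'll enlarge this.

Run:
```python
import cv2
a=cv2.imread("pics/side0.png")[140:265,225:345]
a=cv2.resize(a,None,fx=4.8,fy=4.8,interpolation=cv2.INTER_CUBIC)
b=cv2.imread("pics/scene0.png")
cv2.imwrite("pics/c1.png",a);print(a.shape)
```

```text
(600, 576, 3)
```

View pics/c1.png

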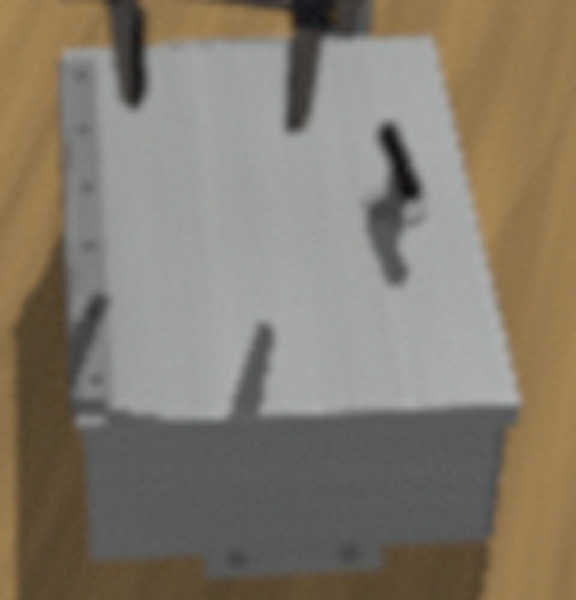

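The crop shows these lid corners: front far (433,38), front near (518,408), rear far (62,52). The bar's top ends are at about (388,128) and (414,193).

```bash
cat > h.py <<'E'
import numpy as np
from workcell import robot
from scipy.spatial.transform import Rotation as R
from scipy.optimize import least_squares
def ray(f,u,v,z):
    E=f["extrinsics"];d=E[:3,:3].T@[(u-f["cx"])/f["fx"],(v-f["cy"])/f["fy"],1];c=-E[:3,:3].T@E[:3,3]
    return c+d*(z-c[2])/d[2]
E
python3 - <<'E'
from h import *
f=robot.grab_frame("side")
P={}
for n,x,y,z in [("FF",433,38,.125),("FN",518,408,.125),("RF",62,52,.125),("RN",78,410,.125),("b1",388,128,.166),("b2",414,193,.166),("bm",401,160,.166)]:
    P[n]=ray(f,225+x/4.8-.4,140+y/4.8-.4,z); print(n,P[n].round(4))
fr=P["FN"]-P["FF"];print("front len",np.linalg.norm(fr),"yaw",np.arctan2(-fr[0],fr[1]), "depth",np.linalg.norm(P["RF"]-P["FF"]))
d=P["b2"]-P["b1"];print("bar",np.linalg.norm(d),np.arctan2(-d[0],d[1]))
a=np.arctan2(-fr[0],fr[1]);ex=np.array([np.cos(a),np.sin(a),0]);m=(P["FF"]+P["FN"])/2
print("front mid",m,"latch by geom",m+.05*ex,"hinge",m+.261*ex)
E
```

```text
FF [ 0.5194 -0.2339  0.125 ]
FN [0.4119 0.1223 0.125 ]
RF [ 0.7697 -0.1564  0.125 ]
RN [0.6636 0.1831 0.125 ]
b1 [ 0.5258 -0.0718  0.166 ]
b2 [ 0.4986 -0.0105  0.166 ]
bm [ 0.512  -0.0412  0.166 ]
front len 0.37216005237234234 yaw 0.29317469929844997 depth 0.26201832374011047
bar 0.06705112325735962 0.41723504648514304
front mid [ 0.46564394 -0.05579801  0.125     ] latch by geom [ 0.5135105  -0.04134837  0.125     ] hinge [0.71550739 0.01962914 0.125     ]
```

Emit:
{"op": "apply_moves", "data": {
  "targets": [-0.5, -2, 0, 0, 0, -4, -1, -5, 0, 0, 0, -10, -1.5, -8, 0, 0, 0, -16, -2, -11, 0, 0, 0, -21, -2.3, -12, 0, 0, 0, -24, -2.3, -12, 0, 0, 0, -24, -2.3, -12, 0, 0, 0, -24],
  "jaw": 1
}}

```text
time_s: 0.73
position: [0.5052, -0.0231, 0.2399]
tcp_rot: [1.713, 2.632, 0.001]
contact_force: [-0.0, -0.8, -0.7]
grip_width: 0.0915
finger_force: 0.0
```

Run:
```python
from h import *
import cv2
o=robot.get_obs();print(o["qpos"],o["position"],[x for x in dir(robot) if x[0]!='_'])
f=robot.grab_frame("wrist");cv2.imwrite("pics/w1.png",f["color"][:,:,::-1])
```

```text
[-4.86532312e-02  1.65957053e-01  1.88442814e+00  1.35798371e-04
  1.09022392e+00 -4.65496971e-01] [ 0.50519605 -0.02305674  0.2399194 ] ['PlanningError', 'close_job', 'get_obs', 'grab_frame', 'nose_length']
```

View pics/w1.png

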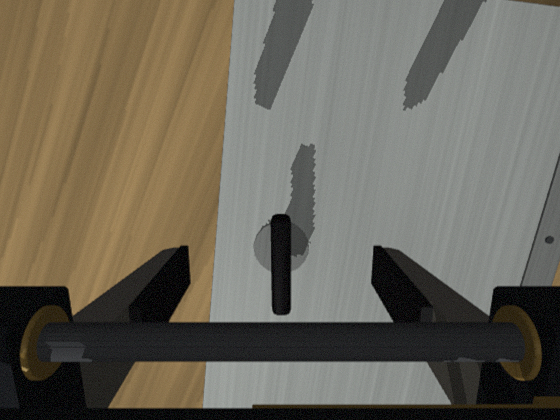

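The wrist view shows the bar upright and midway between the fingers, with top ends at about (281,216) and (281,312). Next I'll check the positions and fit the arm's kinematics for the lift.

Run:
```python
from h import *
f=robot.grab_frame("wrist");o=robot.get_obs()
T=R.from_rotvec(o["tcp_rot"]).as_matrix()
for n,u,v,z in [("end far",281,216,.170),("end near",281,312,.170),("mid",281,262,.17),("lid edge a",234,10,.125),("lid edge b",207,360,.125)]:
    p=ray(f,u,v,z);print(n,p.round(4),"tool",(T.T@(p-o["position"])).round(4))
# planar kinematics fit from two poses: r,z of TCP (tool down) 
qa=[(.353629,1.634133,.6246,.2389),(.165957,1.884428,np.hypot(.5052,.0231),.2399)]
def res(p):
    a,b,w=p   # upper, forearm, (shoulder height - tool length)
    return [k for s,e,r,z in qa for k in (a*np.sin(s)+b*np.sin(s+e)-r, w+a*np.cos(s)+b*np.cos(s+e)-z)]
print(least_squares(res,[.4,.4,.1]))
```

```text
end far [ 0.4998 -0.01    0.17  ] tool [ 0.0144 -0.0006  0.0698]
end near [ 0.5261 -0.0692  0.17  ] tool [-0.0504 -0.0005  0.0698]
mid [ 0.512  -0.0373  0.17  ] tool [-0.0155 -0.0006  0.0698]
lid edge a [0.4206 0.0934 0.125 ] tool [ 0.1411 -0.0312  0.1147]
lid edge b [ 0.4983 -0.1562  0.125 ] tool [-0.1186 -0.0612  0.1148]
     message: `gtol` termination condition is satisfied.
     success: True
      status: 1
         fun: [-1.872e-04 -5.619e-04  2.286e-04  5.619e-04]
           x: [ 5.849e-01  4.614e-01 -1.235e-01]
        cost: 3.594032868404789e-07
         jac: [[ 3.463e-01  9.143e-01 -0.000e+00]
               [ 9.381e-01 -4.050e-01  1.000e+00]
               [ 1.652e-01  8.872e-01 -0.000e+00]
               [ 9.863e-01 -4.614e-01  1.000e+00]]
        grad: [-1.089e-10 -1.029e-09  2.104e-10]
  optimality: 1.028850669482044e-09
 active_mask: [ 0.000e+00  0.000e+00  0.000e+00]
        nfev: 2
        njev: 2
```

Emit:
{"op": "apply_moves", "data": {
  "targets": [0.2, 0, 2, 0, 0, 0, 0.2, 0, 4.5, 0, 0, 0, 0.2, 0, 6.2, 0, 0, 0, 0.2, 0, 7.2, 0, 0, 0, 0.2, 0, 7.2, 0, 0, 0],
  "jaw": 1
}}

```text
time_s: 1.25
position: [0.5036, -0.0209, 0.1655]
tcp_rot: [-1.71, -2.632, 0.003]
contact_force: [0.2, 0.4, 0.0]
grip_width: 0.0913
finger_force: 0.0
```

Emit:
{"op": "apply_moves", "data": {
  "targets": [0, 0, 0, 0, 0, 0, 0, 0, 0, 0, 0, 0, 0, 0, 0, 0, 0, 0, 0, 0, 0, 0, 0, 0, 0, 0, 0, 0, 0, 0, 0, 0, 0, 0, 0, 0, 0, 0, 0, 0, 0, 0, 0, 0, 0, 0, 0, 0, 0, 0, 0, 0, 0, 0, 0, 0, 0, 0, 0, 0],
  "jaw": 0,
  "squeeze": 35
}}

```text
time_s: 2.08
position: [0.5042, -0.0212, 0.1676]
tcp_rot: [-1.711, -2.635, 0.0]
contact_force: [0.2, 0.7, 0.8]
grip_width: 0.0271
finger_force: 0.0
```

Emit:
{"op": "apply_moves", "data": {
  "targets": [0, 0, 0, 0, 0, 0, 0, 0, 0, 0, 0, 0, 0, 0, 0, 0, 0, 0, 0, 0, 0, 0, 0, 0, 0, 0, 0, 0, 0, 0, 0, 0, 0, 0, 0, 0]
}}

```text
time_s: 2.58
position: [0.5044, -0.0211, 0.1676]
tcp_rot: [1.711, 2.635, 0.0]
contact_force: [1.6, 1.7, -0.7]
grip_width: 0.0128
finger_force: 35.0
```

Emit:
{"op": "apply_moves", "data": {
  "targets": [-0.01, -0.17, 0, 0, 0, -5, -0.03, -0.35, 0, 0, 0, -10, -0.07, -0.52, 0, 0, 0, -15, -0.12, -0.68, 0, 0, 0, -20, -0.19, -0.85, 0, 0, 0, -25, -0.27, -1.0, 0, 0, 0, -30, -0.36, -1.15, 0, 0, 0, -35, -0.47, -1.29, 0, 0, 0, -40, -0.47, -1.29, 0, 0, 0, -40]
}}

```text
time_s: 3.33
position: [0.4931, -0.032, 0.1675]
tcp_rot: [-0.698, -3.061, 0.004]
contact_force: [-4.7, -6.5, 3.2]
grip_width: 0.0124
finger_force: 35.0
```

Emit:
{"op": "apply_moves", "data": {
  "targets": [-0.01, -0.17, 0, 0, 0, -5, -0.03, -0.35, 0, 0, 0, -10, -0.07, -0.52, 0, 0, 0, -15, -0.12, -0.68, 0, 0, 0, -20, -0.19, -0.85, 0, 0, 0, -25, -0.27, -1.0, 0, 0, 0, -30, -0.36, -1.15, 0, 0, 0, -35, -0.47, -1.29, 0, 0, 0, -40, -0.51, -1.34, 0, 0, 0, -42, -0.51, -1.34, 0, 0, 0, -42, -0.51, -1.34, 0, 0, 0, -42]
}}

```text
time_s: 4.25
position: [0.4917, -0.048, 0.1676]
tcp_rot: [0.438, -3.108, 0.007]
contact_force: [-6.0, -17.7, 4.8]
grip_width: 0.0124
finger_force: 35.1
```

Run:
```python
from h import *
o=robot.get_obs();print(o)
f=robot.grab_frame("wrist")
import cv2;cv2.imwrite("pics/w2.png",f["color"][:,:,::-1])
T=R.from_rotvec(o["tcp_rot"]).as_matrix();print(T.round(3))
```

```text
{'time_s': 4.25, 'qpos': array([-0.09674533,  0.23970113,  1.97593606, -0.00656486,  0.92811905,
       -1.9437669 ]), 'dq': array([ 0.00072744, -0.00242598,  0.00112342, -0.00101068,  0.00025188,
        0.00699594]), 'joint_torque': array([  9.54604536, -44.20323372, -28.98256123,   4.86416593,
        -1.11861952,  -0.47978265]), 'position': array([ 0.49169849, -0.047977  ,  0.16760237]), 'tcp_rot': array([ 0.43817951, -3.10751728,  0.0072231 ]), 'contact_force': array([ -5.95046373, -17.71991293,   4.82173189]), 'ft_torque': array([-3.01791269,  0.79348432, -0.29848643]), 'finger_force': 35.086678862571716, 'grip_width': 0.012444644056357423}
[[-0.961 -0.277 -0.003]
 [-0.277  0.961 -0.005]
 [ 0.004 -0.004 -1.   ]]
```

View pics/w2.png

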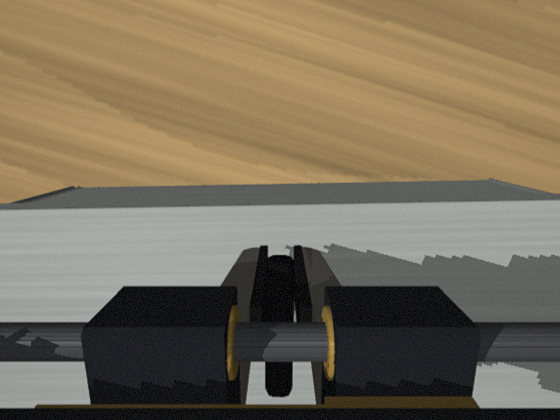

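The bar now lies front to rear between the pads and the lid's front edge (row about 200) is nearly square to it, so the latch is close to its stop. I'll relieve the sideways load with a small shift.

Emit:
{"op": "apply_moves", "data": {
  "targets": [0, -0.1, 0, 0, 0, 0, 0, -0.1, 0, 0, 0, 0, 0, -0.1, 0, 0, 0, 0]
}}

```text
time_s: 4.55
position: [0.4917, -0.0481, 0.1676]
tcp_rot: [0.437, -3.107, 0.005]
contact_force: [-6.6, -13.4, 5.6]
grip_width: 0.0128
finger_force: 35.1
```

Emit:
{"op": "apply_moves", "data": {
  "targets": [0.1, -0.2, 0, 0, 0, 0, 0.1, -0.25, 0, 0, 0, 0, 0.1, -0.25, 0, 0, 0, 0, 0.1, -0.25, 0, 0, 0, 0]
}}

```text
time_s: 4.88
position: [0.4918, -0.0487, 0.1675]
tcp_rot: [0.437, -3.108, -0.0]
contact_force: [-5.5, -1.0, 5.9]
grip_width: 0.0129
finger_force: 35.0
```

Run:
```python
from h import *
o=robot.get_obs();print(o["contact_force"],o["ft_torque"],o["position"],o["tcp_rot"])
T=R.from_rotvec(o["tcp_rot"]).as_matrix();print(T.round(3))
# arc about hinge
a=.295; H=np.array([.7155,.0190,.122]); p=o["position"]; 
# hinge axis (world) and hinge pt distance along ex
ax=np.array([-np.sin(a),np.cos(a),0])
print("r",(H-p)@np.array([np.cos(a),np.sin(a),0]), "lateral",(p-H)@ax)
for d in (2,6,10,15,20,25,30,35,40,45,50,55,60):
    Q=R.from_rotvec(ax*np.radians(d)); n=H+Q.apply(p-H)
    print(d,(T.T@(n-p)*100).round(2),(np.degrees((T.T@(ax*np.radians(d))))).round(1))
```

```text
[-5.50089319 -0.99380626  5.92118465] [-0.10268841  0.93940657 -0.03505406] [ 0.49175152 -0.04872591  0.16753562] [ 4.36935041e-01 -3.10839436e+00 -3.89235612e-04]
[[-0.961 -0.276 -0.003]
 [-0.276  0.961 -0.   ]
 [ 0.003  0.001 -1.   ]]
r 0.23377364983991208 lateral 0.0002523073339517877
2 [-0.17  0.   -0.81] [0. 2. 0.]
6 [-0.6   0.01 -2.42] [0.1 6.  0. ]
10 [-1.14  0.02 -3.99] [ 0.2 10.   0. ]
15 [-1.96  0.03 -5.9 ] [ 0.2 15.   0. ]
20 [-2.95  0.05 -7.73] [ 0.3 20.   0. ]
25 [-4.09  0.07 -9.46] [ 0.4 25.   0. ]
30 [ -5.38   0.09 -11.09] [ 0.5 30.   0. ]
35 [ -6.81   0.12 -12.6 ] [ 0.5 35.   0. ]
40 [ -8.36   0.14 -13.98] [ 0.6 40.   0. ]
45 [-10.03   0.17 -15.22] [ 0.7 45.   0. ]
50 [-11.8    0.2  -16.31] [ 0.8 50.   0. ]
55 [-13.65   0.23 -17.24] [ 0.9 55.   0. ]
60 [-15.58   0.26 -18.01] [ 0.9 60.   0. ]
```

Emit:
{"op": "apply_moves", "data": {
  "targets": [-0.08, 0, -0.4, 0, 1, 0, -0.17, 0, -0.81, 0, 2, 0, -0.38, 0, -1.6, 0.1, 4, 0, -0.6, 0.01, -2.42, 0.1, 6, 0, -0.87, 0.02, -3.2, 0.1, 8, 0, -1.14, 0.02, -3.99, 0.2, 10, 0, -1.14, 0.02, -3.99, 0.2, 10, 0, -1.14, 0.02, -3.99, 0.2, 10, 0],
  "squeeze": 50
}}

```text
time_s: 5.55
position: [0.5025, -0.0454, 0.2066]
tcp_rot: [0.414, -2.936, 0.041]
contact_force: [-4.7, -1.3, -3.1]
grip_width: 0.0125
finger_force: 50.0
```

Run:
```python
from h import *
import cv2
o=robot.get_obs();print(o["contact_force"],o["ft_torque"],o["position"],o["qpos"])
f=robot.grab_frame("side");a=f["color"][60:260,200:400,::-1];cv2.imwrite("pics/s2.png",cv2.resize(a,None,fx=3,fy=3,interpolation=2))
```

```text
[-4.69132667 -1.26487619 -3.05621675] [-0.21651665  0.44380431  0.03786855] [ 0.50245065 -0.04536058  0.20662968] [-0.05272077  0.29365178  1.81149923 -0.06510788  1.20539897 -1.87504378]
```

View pics/s2.png

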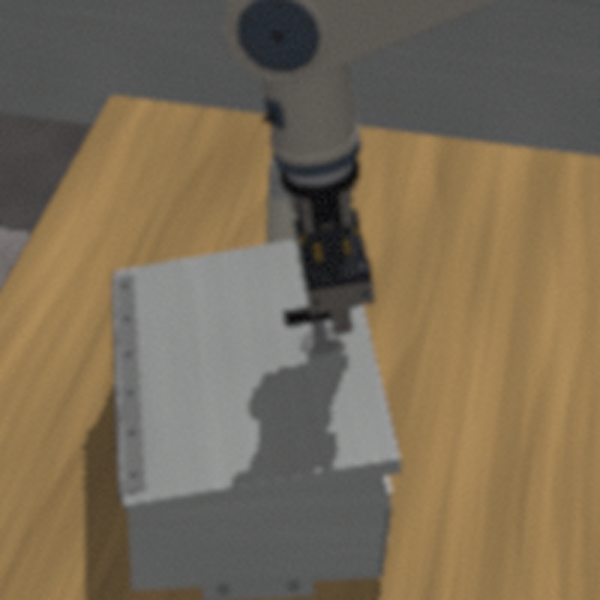

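Emit:
{"op": "apply_moves", "data": {
  "targets": [-0.17, 0, -0.81, 0, 2, 0, -0.6, 0.01, -2.42, 0.1, 6, 0, -1.14, 0.02, -3.99, 0.2, 10, 0, -1.53, 0.02, -4.95, 0.2, 12.5, 0, -1.96, 0.03, -5.9, 0.2, 15, 0, -2.44, 0.04, -6.82, 0.3, 17.5, 0, -2.95, 0.05, -7.73, 0.3, 20, 0, -3.51, 0.06, -8.6, 0.3, 22.5, 0, -4.09, 0.07, -9.46, 0.4, 25, 0, -4.09, 0.07, -9.46, 0.4, 25, 0, -4.09, 0.07, -9.46, 0.4, 25, 0]
}}

```text
time_s: 6.52
position: [0.557, -0.0286, 0.2933]
tcp_rot: [0.352, -2.505, 0.125]
contact_force: [-8.4, -0.5, 2.2]
grip_width: 0.0124
finger_force: 50.0
```

Run:
```python
from h import *
o=robot.get_obs();print(o["contact_force"],o["ft_torque"],o["position"],o["qpos"])
T=R.from_rotvec(o["tcp_rot"]).as_matrix();print(T.round(3))
a=.295; H=np.array([.7155,.0190,.122]);ex=np.array([np.cos(a),np.sin(a),0]);d=o["position"]-H
v=np.array([-d@ex,d[2]]);print("r",np.hypot(*v),"expect",np.hypot(.2338,.0455),"angle deg",np.degrees(np.arctan2(v[1],v[0])-np.arctan2(.0455,.2338)),"lat",d@[-np.sin(a),np.cos(a),0])
```

```text
[-8.41528185 -0.48474712  2.19344262] [-0.03120397  0.92957835 -0.14487129] [ 0.55697718 -0.02861639  0.29333074] [ 0.03514041  0.54231928  1.3559404  -0.15471482  1.84051835 -1.81035702]
[[-0.785 -0.279 -0.553]
 [-0.222  0.96  -0.168]
 [ 0.578 -0.009 -0.816]]
r 0.2382241562994832 expect 0.23818625065271926 angle deg 34.9757224375924 lat 0.0005294388753247798
```

Emit:
{"op": "apply_moves", "data": {
  "targets": [-0.17, 0, -0.81, 0, 2, 0, -0.6, 0.01, -2.42, 0.1, 6, 0, -1.14, 0.02, -3.99, 0.2, 10, 0, -1.53, 0.02, -4.95, 0.2, 12.5, 0, -1.96, 0.03, -5.9, 0.2, 15, 0, -1.96, 0.03, -5.9, 0.2, 15, 0]
}}

```text
time_s: 7.02
position: [0.6057, -0.0137, 0.3309]
tcp_rot: [0.315, -2.244, 0.165]
contact_force: [-9.4, 0.7, 9.4]
grip_width: 0.0126
finger_force: 50.0
```

Emit:
{"op": "apply_moves", "data": {
  "targets": [-0.17, 0, -0.81, 0, 2, 0, -0.38, 0, -1.6, 0.1, 4, 0, -0.6, 0.01, -2.42, 0.1, 6, 0, -0.87, 0.02, -3.2, 0.1, 8, 0, -1.14, 0.02, -3.99, 0.2, 10, 0, -1.14, 0.02, -3.99, 0.2, 10, 0, -1.14, 0.02, -3.99, 0.2, 10, 0, -1.14, 0.02, -3.99, 0.2, 10, 0]
}}

```text
time_s: 7.68
position: [0.6418, -0.0026, 0.3478]
tcp_rot: [0.292, -2.077, 0.188]
contact_force: [-5.4, 2.5, 4.1]
grip_width: 0.0125
finger_force: 50.0
```

```bash
cat > m.py <<'E'
from h import *
import cv2
o=robot.get_obs();print(o["contact_force"],o["ft_torque"],o["position"],o["qpos"])
T=R.from_rotvec(o["tcp_rot"]).as_matrix();print(T.round(3),"tool tilt",np.degrees(np.arccos(-T[2,2])))
a=.295; H=np.array([.7155,.0190,.122]);ex=np.array([np.cos(a),np.sin(a),0]);d=o["position"]-H
v=np.array([-d@ex,d[2]]);print("r",np.hypot(*v),"expect",np.hypot(.2338,.0455),"angle deg",np.degrees(np.arctan2(v[1],v[0])-np.arctan2(.0455,.2338)),"lat",d@[-np.sin(a),np.cos(a),0])
f=robot.grab_frame("side");A=f["color"][40:260,180:400,::-1];cv2.imwrite("pics/s3.png",cv2.resize(A,None,fx=2.7,fy=2.7,interpolation=2))
for y in(-.185,.185):
  for g in(58,60,62):
    t=np.radians(g);p=H+ex*(-.261*np.cos(t)+.003*np.sin(t))+np.array([-np.sin(a),np.cos(a),0])*y+[0,0,.261*np.sin(t)+.003*np.cos(t)]
    c=f["extrinsics"][:3,:3]@p+f["extrinsics"][:3,3];print(y,g,(c[0]/c[2]*f["fx"]+f["cx"]-180)*2.7,(c[1]/c[2]*f["fy"]+f["cy"]-40)*2.7)
E
python3 m.py
```

```text
[-5.44195239  2.46488266  4.11633522] [ 0.21482982  0.57824385 -0.51593134] [ 0.64176732 -0.00256915  0.34783235] [ 0.08707232  0.89611293  0.83054423 -0.27957057  2.43557007 -1.87511824]
[[-0.481 -0.283 -0.83 ]
 [-0.13   0.959 -0.252]
 [ 0.867 -0.013 -0.498]] tool tilt 60.136215159919544
r 0.23854002653483464 expect 0.23818625065271926 angle deg 60.201148554278454 lat 0.0007996225639974862
-0.185 58 267.74752554309515 136.0036252875907
-0.185 60 260.9161146512409 132.54208745117063
-0.185 62 253.9110636145099 129.2874325172865
0.185 58 300.41962765029234 334.7146213840043
0.185 60 292.14272831760866 331.0739325778912
0.185 62 283.6396545467265 327.6569793088376
```

View pics/s3.png

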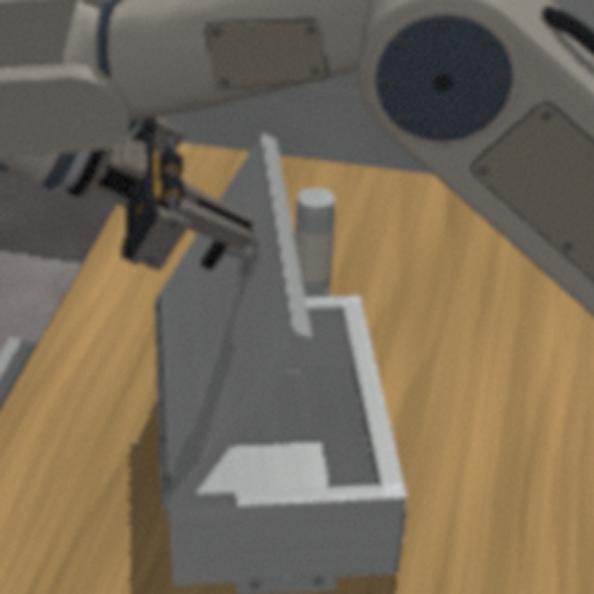

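The lid is open and held at the bar. Its front corners sit at about (263,136) and (294,334), matching the 60° prediction. I'll let it settle, then hand in.

Emit:
{"op": "apply_moves", "data": {
  "targets": [0, 0, 0, 0, 0, 0, 0, 0, 0, 0, 0, 0, 0, 0, 0, 0, 0, 0, 0, 0, 0, 0, 0, 0, 0, 0, 0, 0, 0, 0, 0, 0, 0, 0, 0, 0]
}}

```text
time_s: 8.23
position: [0.6417, -0.0026, 0.3478]
tcp_rot: [0.293, -2.078, 0.188]
contact_force: [-4.8, 2.7, 3.0]
grip_width: 0.0126
finger_force: 50.0
```

```bash
python3 m.py | head -6 && python3 -c "
from workcell import robot
print(robot.close_job())"
```

```text
[-4.84156182  2.72431497  3.04645948] [ 0.23383492  0.47157869 -0.46900025] [ 0.64167633 -0.0025815   0.34782768] [ 0.08707932  0.89557404  0.83119326 -0.27935708  2.43480886 -1.87511463]
[[-0.481 -0.284 -0.829]
 [-0.13   0.959 -0.252]
 [ 0.867 -0.013 -0.499]] tool tilt 60.09848982329817
r 0.23856481772912747 expect 0.23818625065271926 angle deg 60.18017537760175 lat 0.0008142536580843138
-0.185 58 267.74752554309515 136.0036252875907
the job is handed in; nothing more can be done
None
```

I turned the latch anticlockwise to about its stop, raised the lid and handed the job in after about 8 s with the gripper still holding it by the T-bar at about 60°; the loose things on the bench were not touched.

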